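Seat the weighing dish, tare, load the spacer

ROBOT

A 6-joint arm with a two-finger parallel gripper is mounted at the origin on the work surface. World frame = base frame: x ahead of the robot, y to its left, z up, the work surface at z = 0. Lengths are in m, angles in rad, forces in N, time in s.
With the tool pointing down it reaches from about 0.375 to 0.9 m from the base axis. Payload 3.1 kg.
Tool frame: the origin (TCP) lies where the fingers leave the gripper's body, on its centre line; the fingertips stand 73 mm ahead of it and the grasp point (between the pads) lies 54 mm ahead of it; z points along the fingers, y is the line along which they close (so a half turn about z gives the same grasp; the last joint's range is limited). The gripper opens to 85 mm and grips with 20 to 120 N. Pads are 22 mm wide; open, the fingers measure 114 mm over their backs; the gripper's body (76 mm by 85 mm) begins 54 mm behind the grasp point. The pads swing forward as they close: fully open they stand 13 mm farther back than shut.
Start: joints at [1.081, 0.527, 1.433, -0, 1.181, -0.178], TCP at [0.192, 0.595, 0.304] pointing down, gripper open.
Joint ranges: [-3.08, 3.08], [-0.75, 2.2], [0.22, 2.44], [-1.43, 4.57], [0, 2.65], [-2.85, 2.85]. Speed limits (rad/s): [2.79, 2.79, 3.14, 3.14, 3.14, 3.14].

INTERFACE

Orientations are given as a unit quaternion [x, y, z, w].
In Python, from station import manip gives the robot as it stands.
- The arm moves only by the shell command python3 -m crank 'ROWS' [FORCE]. ROWS is JSON, a list of rows, each an object with "dp": the shift along the tool's x, y, z normalised to -1 to 1, where 1 is 50 cm, a list of three; "delta_rot": the turn, a rotation vector about the tool's x, y, z normalised to -1 to 1, where 1 is 2 pi rad, a list of three; "fingers": the opening, from -1 (shut) to 1 (fully open). A call has 1 to 12 rows; each row shifts and turns the commanded pose from where the row before left it, along the tool's axes as they then stand; what a row does not reach is not made up. A row lasts 1/12 s, in which the tool goes at most 41.7 mm and 7.16 degrees, less where a joint would pass 70% of its speed; a pose out of reach is approached as far as the arm can. A call with a number of a shift or a turn outside -1 to 1 is refused whole. A call with a gripper value outside its range is refused whole. The fingers move at their own pace and stop on an object; FORCE is the grip in N (left out, the last holds). Time passes only in rows, so rows that do not move let the fingers close. It gives the time, the measured TCP pose, the force, the opening and the grip force at its end, in the units of the state.
- manip.sense(): the state, without advancing time (a new reading comes with each control period).
- manip.snapshot(name): name is "scene" or "side" or "wrist"; returns (picture, depth): 400x640x3 uint8, red, green, blue; 400x640 float32, m along the optical axis (not along the pixel's ray), 0 where there is no reading.
- manip.camera_model(name): a dict with "fx", "fy", "cx", "cy" (pixels), "k1" (the pictures are not rectified: a ray, as slopes to the right and down, at radius r is drawn at 1 + k1 r^2 times it, then the intrinsics apply), "origin" and "attitude" of the camera in the world. Camera axes: x right, y up, looking along -z (the intrinsics and any distortion apply to the point x, -y, -z); pixel columns grow to the right and rows downward; lengths in m; the calibration is good to about 2 mm. A picture is of the moment at which its call begins: read the wrist's pose just before it. camera_model takes no time and is no camera call; for the wrist camera it gives the pose at the moment of the call.
- manip.sign_off(): hands the job in; it is judged then, once.
The state is a dict: "t": time; "q": joint angles; "qd": joint speeds; "tau": joint torques, N m; "tcp_pos": TCP position; "tool_rot": TCP orientation; "force": force on the tool from outside, world axes, zero at the start; "ft_torque": the same for the moment, N m; "finger_gap": opening from 0.0 (shut) to 1.0 (fully open); "gripper_force": force on a finger pad.
Only numpy, scipy, OpenCV 4.12 (cv2) and the standard library are available. Lean on these libraries where they do the work, as an engineer would, in place of code of your own. Each camera call takes 0.05 s, during which the arm holds its last target. There are 200 camera calls.

TASK

Set the empty steel dish on the counting scale and feel for the round recess of its seat block until the dish's foot drops fully home, then let go of it. Next hold the long tare key well down for a good second, touching neither the dish nor the round key, let it come up, and only then set the tall spacer into the dish without dropping it. Use no more than about 12 N anywhere on the scale, keep the dish upright and leave everything else on the bench as it is.

Things in the scene. Friction and masses are not known exactly. Their poses are not given: they have to be found in the camera images.
- scale: white bench counting scale, fixed to the bench: housing 260 x 220 mm (its x by y), top 50 mm above the bench. Origin on the bench under the housing's centre; keys at the -x end, steel pan (150 x 190 mm) towards +x; z up. Yaw within 0.3 either way. On the pan is clamped an aluminium seat block, 110 x 110 x 10 mm, with a round recess in its upper face.
- pan_top (a point): centre of the pan plate's upper face, 70 mm above the bench; axes as the scale's. Seat block: face 10 mm above this point; recess 52 mm wide, 6 mm deep, floor 4 mm above this point. The block was clamped by eye: its recess lies up to 7 mm off this point in x and up to 7 mm in y, not measured, and does not shift. A dish slid over the face under light pressure drops in at the recess.
- pan (a joint): how far the pan is pressed straight down, m: 0 with nothing on it, 0.012 at its stop. Sprung: the first 1.5 N or so do not move it (dish alone about 0), then 1.5 N per mm; stays under 0.010 in good use.
- dish_center (a point): empty steel weighing dish, a small round bowl 52 mm high, on the bench left or right of the scale; this point is on its axis half-way up (26 mm above its underside), z up. Outside a cylinder 64 mm wide from 20 mm above the underside to the rim. Home in the recess this point is 30 mm above pan_top; standing on the block's face 36 mm.
- dish: the same dish, origin at the centre of its underside. Walls 4 mm thick; below the cylinder it narrows to a solid round foot 48 mm wide, 10 mm high with a 1 mm bevel, which fits the recess (2 mm play all round). Inside 56 mm wide, floor 14 mm above the underside. About 0.16 kg.
- tare_top (a point): centre of the top of the tare key, the long bar-shaped key (22 mm by 44 mm, the length along the scale's y) at the scale's +y side; 62 mm above the bench when up. It moves straight down 9 mm against a spring: 2 N at the start, 5.2 N where it registers (4 mm), 9 N at its hard stop.
- tare_key (a joint): how far the tare key is pressed, m: 0 up, 0.009 at its stop; it registers beyond 0.004
- round_top (a point): centre of the top of the small round key (22 mm wide, same height and spring), 100 mm from the tare key at the scale's -y side; not to be used
- round_key (a joint): how far the round key is pressed, m: 0 up, 0.009 at its stop
- spacer_center (a point): the tall spacer, a plain round metal rod 24 mm in diameter and 80 mm high, standing on end on the bench at the other side of the scale from the dish; this point is at its centre, half-way up, z along its axis. Mass about 0.09 kg.
- spacer: the same spacer, origin at the centre of its lower end
- collar: ring collar, 40 mm wide, 18 mm high. Leave alone. Origin at its underside
- short_spacer: short round metal spacer, 24 mm diameter, only 35 mm high, standing; not the one wanted. Leave alone. Origin at its underside
- tape_roll: roll of tape lying flat, 90 mm wide, 24 mm high. Leave alone. Origin at its underside
- mug: white mug, 80 mm wide, 90 mm high. Leave alone. Origin at its underside
- wrench: open-ended wrench lying on the bench. Leave alone. Origin at its middle, on the underside
- driver: electric screwdriver lying on the bench, about 220 mm long, 33 mm thick. Leave alone. Origin at its underside
There are look-alikes about, which are no part of the job. Leave any blue or brown look-alike of the spacer alone.

How it is judged:
On the way, in this order (a step that is already met when the one before it is completed fails the run):
1. the empty dish is home in the recess of the seat block, upright, and let go (z of dish_center in the frame of pan_top between 0.025 and 0.0325 m and angle between dish_center's own z axis and vertical below 0.06 rad and horizontal distance between dish_center and pan_top below 0.02 m and contact force between the fingers and dish below 0.05 N and horizontal distance between spacer_center and dish_center above 0.06 m), for 0.3 s.
2. the tare key is held down for 0.8 s with the dish home, empty and untouched (all of step 1 and value of joint tare_key above 0.004 m), for 0.8 s.
At the end, for the whole second after the job is handed in: Dish upright (0.06 rad) and home (its centre at most 32.5 mm above pan_top; fully home is 30), spacer in it (centre within 30 mm of the dish centre sideways, lower end 5 to 26 mm above the dish's underside), tare key up (under 1 mm), both released and at rest (z of dish_center in the frame of pan_top between 0.025 and 0.0325 m and angle between dish_center's own z axis and vertical below 0.06 rad and horizontal distance between dish_center and pan_top below 0.02 m and horizontal distance between spacer_center and dish_center below 0.03 m and z of spacer in the frame of dish between 0.005 and 0.026 m and value of joint tare_key below 0.001 m and linear speed of each of spacer, dish below 0.02 m/s); the robot touches nothing.
It fails at once if the scale (pan, seat block, keys or housing) is pressed with more than 20 N, or its pan more than 10 mm down (contact force between scale and anything else above 20 N or value of joint pan above 0.01 m).
It fails at once if the round key is pressed (value of joint round_key above 0.002 m).
It fails at once if the dish is tipped by more than 0.5 rad (angle between dish_center's own z axis and vertical above 0.5 rad).
It fails at once if the spacer is dropped (falls free faster than 0.75 m/s) (linear speed of spacer above 0.75 m/s and contact force between the fingers and spacer below 0.05 N).
It fails at once if something else on the bench is shifted by more than 30 mm (distance of any of collar, short_spacer, tape_roll, mug, wrench, driver from where it was at the start of the episode above 0.03 m).
It also fails if it takes over 72 s, if anything falls off the work surface, if the arm or the gripper's body presses on something with over 40 N, if the wrist force passes 120 N, or if a joint passes its speed limit or range.

## Working session

There is one attempt and no reset: what is moved stays moved. The work goes in short steps, Python scripts to look and compute and a shell command to move; the robot and the scene stay as the last step left them, time stands still between calls to the robot, and variables do not carry over. Pictures are saved under pics/ and viewed, at most 10 in all, crops included, and the job is handed in when it is done.

```bash
ls; mkdir -p pics
cat > h.py <<'E'
import numpy as np, cv2
from scipy.spatial.transform import Rotation as R
from station import manip
def cam(n):
    m=manip.camera_model(n); return m
def rot(a):
    a=np.array(a,float); return a if a.shape==(3,3) else R.from_quat(a).as_matrix()
def ray(m,u,v):
    d=np.array([(u-m['cx'])/m['fx'],(v-m['cy'])/m['fy']]); s=d.copy()
    for _ in range(20): s=d/(1+m['k1']*(s@s))
    return np.array([s[0],-s[1],-1])
def at_z(m,u,v,z):
    d=rot(m['attitude'])@ray(m,u,v); o=np.array(m['origin']); return o+d*(z-o[2])/d[2]
def at_d(m,u,v,dep): return np.array(m['origin'])+rot(m['attitude'])@ray(m,u,v)*dep
def proj(m,p):
    c=rot(m['attitude']).T@(np.array(p)-m['origin']); s=np.array([c[0],-c[1]])/-c[2]; s=s*(1+m['k1']*(s@s))
    return s[0]*m['fx']+m['cx'],s[1]*m['fy']+m['cy']
def snap(n,f=None):
    m=cam(n); p,d=manip.snapshot(n)
    if f: cv2.imwrite('pics/'+f+'.png',p[:,:,::-1]); np.save('pics/'+f+'.npy',d)
    return m,p,d
E
python3 - <<'E'
from h import *
import pickle
for n in('scene','side'):
    m,p,d=snap(n,n+'0'); pickle.dump(m,open('pics/'+n+'0.pkl','wb')); print(m)
print(manip.sense())
E
```

```text
pics
{'fx': 516.5112609012019, 'fy': 516.5112609012019, 'cx': 322.35827543265896, 'cy': 199.09307890810527, 'k1': -0.1581849330114804, 'origin': array([1.15290477, 0.23492307, 1.19440218]), 'attitude': array([0.16314899, 0.22936742, 0.78525442, 0.55149659])}
{'fx': 372.8701388374881, 'fy': 372.8701388374881, 'cx': 319.29409217125755, 'cy': 194.7827854124356, 'k1': -0.039480852091330614, 'origin': array([ 0.14540361, -0.60070965,  0.87487497]), 'attitude': array([ 0.33138311, -0.08487574, -0.21621344,  0.91445781])}
{'t': 0.1, 'q': array([ 1.08049201e+00,  5.28371559e-01,  1.43378812e+00, -2.81638221e-05,
        1.18137055e+00, -1.78482965e-01]), 'qd': array([-0.00112089, -0.00039041, -0.00133362,  0.00018387, -0.00030141,
        0.00010197]), 'tau': array([-1.54932700e-04, -4.43304849e+01, -1.78585678e+01, -2.57033898e-04,
        3.90779518e-03,  9.71992279e-06]), 'tcp_pos': array([0.19147167, 0.59441881, 0.30302789]), 'tool_rot': array([ 1.55274428e-01,  9.87870899e-01, -9.19398922e-04, -3.05651277e-04]), 'force': array([-0.16315599, -0.14243458, -0.17362292]), 'ft_torque': array([-0.02067699, -0.05549728, -0.00404568]), 'gripper_force': 0.0, 'finger_gap': 1.00405718723083}
```

View pics/scene0.png

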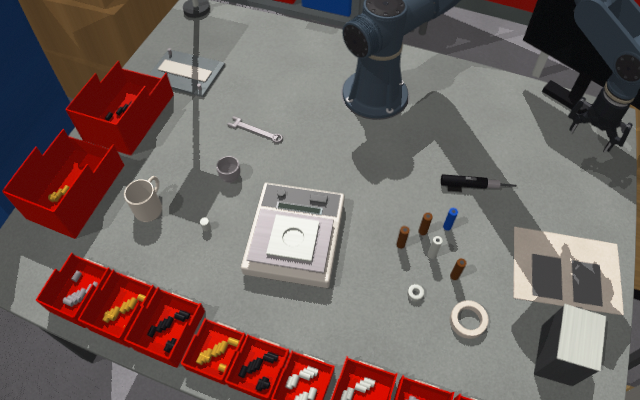

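Run:
```python
import cv2
a=cv2.imread('pics/scene0.png')
cv2.imwrite('pics/c1.png',cv2.resize(a[150:300,195:355],None,fx=5,fy=4,interpolation=cv2.INTER_CUBIC)[:, :800])
cv2.imwrite('pics/c2.png',cv2.resize(a[200:310,385:495],None,fx=5,fy=5,interpolation=cv2.INTER_CUBIC))
```

```text
(no output)
```

View pics/c1.png

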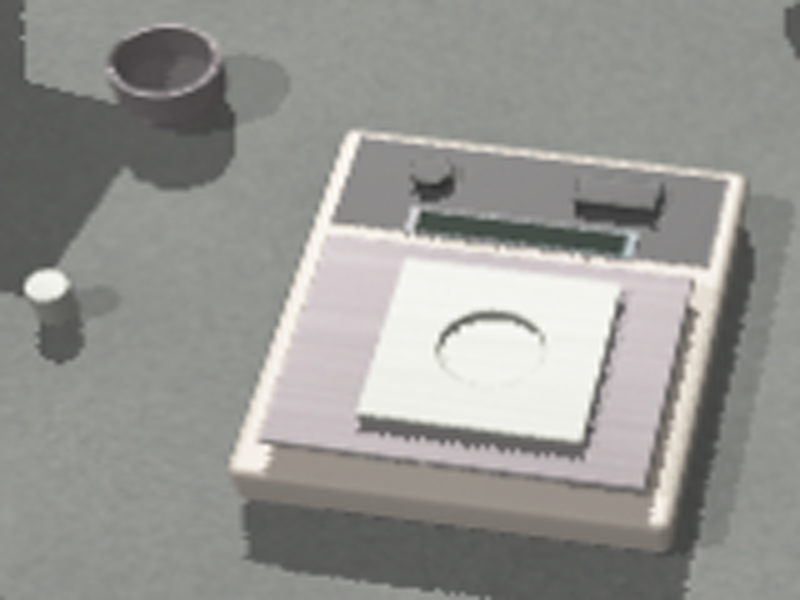

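View pics/c2.png

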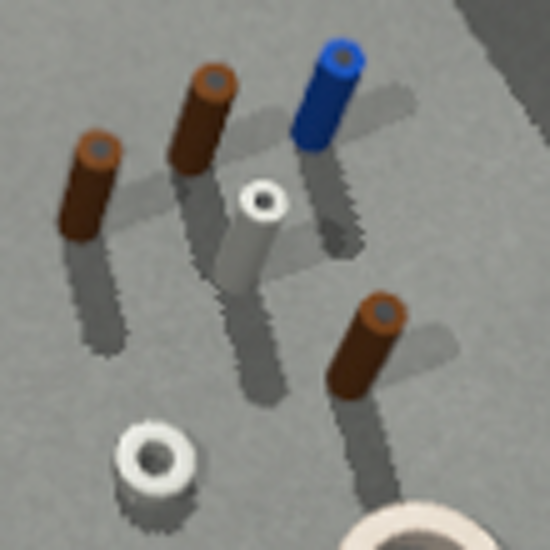

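View pics/side0.png

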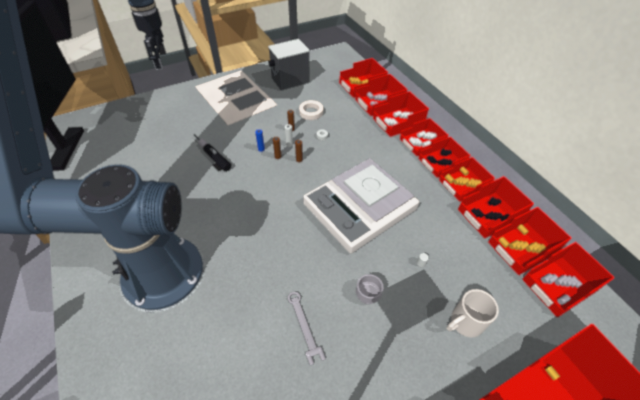

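Run:
```python
from h import *
import pickle
m=pickle.load(open('pics/scene0.pkl','rb'))
c1=lambda n,x,y,z:print(n,at_z(m,(x-.0)/5+195,y/4+150,z).round(4))
for n,x,y in(('TL',350,131),('TR',745,178),('BR',660,525),('BL',235,470)):c1('house'+n,x,y,.05)
for n,x,y in(('TL',325,235),('TR',692,280),('BR',645,490),('BL',262,440)):c1('pan'+n,x,y,.07)
for n,x,y in(('TL',405,258),('TR',622,290),('BR',583,442),('BL',358,415)):c1('blk'+n,x,y,.08)
c1('recess',491,349,.08);c1('recL',436,349,.08);c1('recR',546,349,.08);c1('dish',165,70,.052);c1('dishL',107,70,.052);c1('dishR',222,70,.052);c1('tare',618,192,.062);c1('round',434,174,.062);c1('short',48,287,.035)
for n,x,y in(('tall',264,201),('br1',100,150),('br2',214,82),('blue',342,59),('br3',382,313)): print(n,at_z(m,x/5+385,y/5+200,.08).round(4))
d=np.load('pics/scene0.npy')
# dish rim via depth: fit circle to points z in .046-.056 near dish
P=[];
for v in range(150,190):
  for u in range(210,248):
    if d[v,u]>0:P.append(at_d(m,u,v,d[v,u]))
P=np.array(P);Q=P[(P[:,2]>.044)&(P[:,2]<.06)]
x=np.linalg.lstsq(np.c_[Q[:,:2],np.ones(len(Q))],(Q[:,:2]**2).sum(1),rcond=None)[0];print(len(Q),x[:2]/2,np.sqrt(x[2]+(x[:2]**2).sum()/4),Q[:,:2].min(0),Q[:,:2].max(0))
```

```text
houseTL [ 0.4638 -0.1731  0.05  ]
houseTR [0.4273 0.0388 0.05  ]
houseBR [0.6769 0.0795 0.05  ]
houseBL [ 0.7138 -0.1275  0.05  ]
panTL [ 0.5545 -0.1462  0.07  ]
panTR [0.522  0.0415 0.07  ]
panBR [0.6664 0.0679 0.07  ]
panBL [ 0.6987 -0.117   0.07  ]
blkTL [ 0.5617 -0.098   0.08  ]
blkTR [0.5463 0.0127 0.08  ]
blkBR [0.6512 0.031  0.08  ]
blkBL [ 0.6715 -0.0771  0.08  ]
recess [ 0.6075 -0.0334  0.08  ]
recL [ 0.6167 -0.0587  0.08  ]
recR [ 0.5983 -0.008   0.08  ]
dish [ 0.4528 -0.2888  0.052 ]
dishL [ 0.4637 -0.3192  0.052 ]
dishR [ 0.4422 -0.259   0.052 ]
tare [ 0.4678 -0.018   0.062 ]
round [ 0.4875 -0.1137  0.062 ]
short [ 0.6224 -0.2791  0.035 ]
tall [0.495  0.3042 0.08  ]
br1 [0.4945 0.2199 0.08  ]
br2 [0.4367 0.2645 0.08  ]
blue [0.401  0.3238 0.08  ]
br3 [0.5357 0.3729 0.08  ]
164 [ 0.44747824 -0.29322136] 0.029242090387353308 [ 0.41472949 -0.32487383] [ 0.48077385 -0.26185323]
```

```bash
python3 -m crank '[{"dp":[-0.066,-0.05,0],"delta_rot":[0,0,0],"fingers":1},{"dp":[-0.066,-0.05,0],"delta_rot":[0,0,0],"fingers":1},{"dp":[-0.066,-0.05,0],"delta_rot":[0,0,0],"fingers":1},{"dp":[-0.066,-0.05,0],"delta_rot":[0,0,0],"fingers":1},{"dp":[-0.066,-0.05,0],"delta_rot":[0,0,0],"fingers":1},{"dp":[-0.066,-0.05,0],"delta_rot":[0,0,0],"fingers":1},{"dp":[-0.066,-0.05,0],"delta_rot":[0,0,0],"fingers":1},{"dp":[-0.066,-0.05,0],"delta_rot":[0,0,0],"fingers":1},{"dp":[-0.066,-0.05,0],"delta_rot":[0,0,0],"fingers":1},{"dp":[-0.066,-0.05,0],"delta_rot":[0,0,0],"fingers":1},{"dp":[-0.066,-0.05,0],"delta_rot":[0,0,0],"fingers":1},{"dp":[-0.066,-0.05,0],"delta_rot":[0,0,0],"fingers":1}]'
cat >> h.py <<'E'
def need(x,y,z,n=None):
    "dp (normalised, tool axes) from the measured TCP to a world TCP position"
    s=manip.sense(); d=rot(s['tool_rot']).T@(np.array([x,y,z])-s['tcp_pos'])/.5
    print('tcp',s['tcp_pos'].round(4),'dp',d.round(4),'rows>=',np.linalg.norm(d)/.083,'F',s['force'].round(2),'gap',round(s['finger_gap'],3),'t',s['t'])
E
python3 -c "
from h import *
need(.45,-.291,.30)"
```

```text
t: 1.1
tcp_pos: [0.4771, 0.1859, 0.3037]
tool_rot: [0.155, 0.988, -0.0, -0.0]
force: [1.4, 0.5, 0.6]
finger_gap: 0.995
gripper_force: 0.0
tcp [0.4771 0.1859 0.3037] dp [-0.2411 -0.9245  0.0074] rows>= 11.51129977320973 F [1.36 0.5  0.58] gap 0.995 t 1.1
```

```bash
python3 -m crank '[{"dp":[-0.02,-0.077,0],"delta_rot":[0,0,0],"fingers":1},{"dp":[-0.02,-0.077,0],"delta_rot":[0,0,0],"fingers":1},{"dp":[-0.02,-0.077,0],"delta_rot":[0,0,0],"fingers":1},{"dp":[-0.02,-0.077,0],"delta_rot":[0,0,0],"fingers":1},{"dp":[-0.02,-0.077,0],"delta_rot":[0,0,0],"fingers":1},{"dp":[-0.02,-0.077,0],"delta_rot":[0,0,0],"fingers":1},{"dp":[-0.02,-0.077,0],"delta_rot":[0,0,0],"fingers":1},{"dp":[-0.02,-0.077,0],"delta_rot":[0,0,0],"fingers":1},{"dp":[-0.02,-0.077,0],"delta_rot":[0,0,0],"fingers":1},{"dp":[-0.02,-0.077,0],"delta_rot":[0,0,0],"fingers":1},{"dp":[-0.02,-0.077,0],"delta_rot":[0,0,0],"fingers":1},{"dp":[-0.02,-0.077,0],"delta_rot":[0,0,0],"fingers":1}]'
python3 -c "
from h import *
import pickle
need(.45,-.291,.12)
m,p,d=snap('wrist','w1');pickle.dump(m,open('pics/w1.pkl','wb'));print(m)
print(proj(m,(.4528,-.2888,.052)),proj(m,(.4477,-.2934,.052)))
P=[]
for v in range(0,400,2):
  for u in range(0,640,2):
    if d[v,u]>0:P.append(at_d(m,u,v,d[v,u]))
P=np.array(P);Q=P[(P[:,2]>.047)&(P[:,2]<.057)&(np.hypot(P[:,0]-.45,P[:,1]+.291)<.05)]
x=np.linalg.lstsq(np.c_[Q[:,:2],np.ones(len(Q))],(Q[:,:2]**2).sum(1),rcond=None)[0];print(len(Q),x[:2]/2,np.sqrt(x[2]+(x[:2]**2).sum()/4),Q.min(0),Q.max(0))
"
```

```text
t: 2.1
tcp_pos: [0.4483, -0.2905, 0.3036]
tool_rot: [0.156, 0.988, 0.0, -0.0]
force: [0.8, -0.5, 0.2]
finger_gap: 1.001
gripper_force: 0.0
tcp [ 0.4483 -0.2905  0.3036] dp [-3.800e-03 -1.000e-04  3.672e-01] rows>= 4.424461550944569 F [ 0.84 -0.52  0.2 ] gap 1.001 t 2.1
{'fx': 300.0707038541715, 'fy': 300.0707038541715, 'cx': 320.2452864821005, 'cy': 202.59868331226906, 'k1': -0.03599743979583365, 'origin': array([ 0.38027224, -0.26861414,  0.37236565]), 'attitude': array([-0.11501525, -0.08419722,  0.58215971,  0.8004826 ])}
(np.float64(322.8491012445386), np.float64(185.94741780890126)) (np.float64(317.41017489292204), np.float64(182.88176242827612))
158 [ 0.44714944 -0.29423281] 0.029680733688135306 [ 0.41625452 -0.32547113  0.04713515] [ 0.47853797 -0.26291003  0.0524739 ]
```

View pics/w1.png

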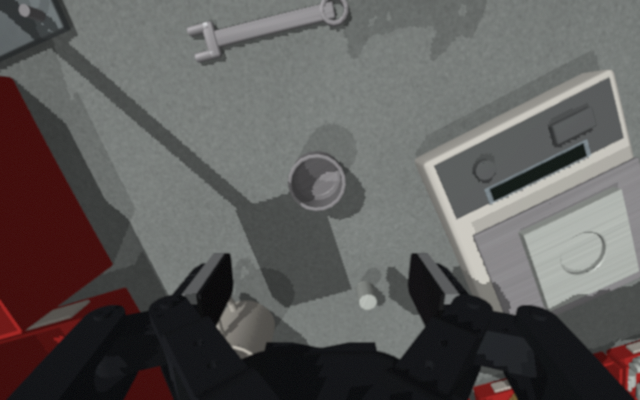

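Run:
```python
from h import *
import pickle
w=pickle.load(open('pics/w1.pkl','rb'));m=pickle.load(open('pics/scene0.pkl','rb'))
print('recess',at_z(w,582,252,.08),'tare',at_z(w,573,125,.062),'round',at_z(w,484,168,.062),'mug',at_z(w,245,320,.09), 'wrench', at_z(w,206,42,0),at_z(w,336,10,0))
d=np.load('pics/scene0.npy')
V,U=np.mgrid[170:295,235:355]
P=np.array([at_d(m,u,v,d[v,u]) for u,v in zip(U.ravel(),V.ravel())])
A=P[abs(P[:,2]-.08)<.0025]; c=A[:,:2].mean(0)
print('blk z',A[:,2].mean(),cv2.minAreaRect(A[:,:2].astype(np.float32)))
B=P[(abs(P[:,2]-.07)<.003)]; print('pan',cv2.minAreaRect(B[:,:2].astype(np.float32)))
h=P[P[:,2]>.045]; print('house',cv2.minAreaRect(h[:,:2].astype(np.float32)))
K=P[(abs(P[:,2]-.062)<.003)&(P[:,0]<.51)]
t=K[np.hypot(K[:,0]-.468,K[:,1]+.018)<.03];print('tare',len(t),t[:,:2].mean(0),cv2.minAreaRect(t[:,:2].astype(np.float32)))
need(.4474,-.2937,.09)
```

```text
recess [ 0.60521567 -0.03765286  0.08      ] tare [ 0.46819138 -0.02285716  0.062     ] round [ 0.48425831 -0.12040834  0.062     ] mug [ 0.56360098 -0.41613309  0.09      ] wrench [ 0.26423924 -0.36674934  0.        ] [ 0.27936688 -0.21734608  0.        ]
blk z 0.08038373691092743 ((0.617035984992981, -0.036861397325992584), (0.13612069189548492, 0.18251734972000122), 11.234405517578125)
pan ((0.577309250831604, -0.045919694006443024), (0.21712276339530945, 0.1916235089302063), 10.206271171569824)
house ((0.7652390003204346, 0.05328783392906189), (0.8555368185043335, 0.28428518772125244), 27.385595321655273)
tare 99 [ 0.47012382 -0.01821362] ((0.46873408555984497, -0.01894058659672737), (0.024881361052393913, 0.043373048305511475), 5.999948501586914)
tcp [ 0.4492 -0.2988  0.3041] dp [0.0089 0.0118 0.4281] rows>= 5.160936543097042 F [ 1.87 -5.34  0.24] gap 0.997 t 2.15
```

```bash
python3 -m crank '[{"dp":[0,0,0.06],"delta_rot":[0,0,0],"fingers":1},{"dp":[0,0,0.06],"delta_rot":[0,0,0],"fingers":1},{"dp":[0,0,0],"delta_rot":[0,0,0],"fingers":1},{"dp":[0,0,0],"delta_rot":[0,0,0],"fingers":1},{"dp":[0,0,0],"delta_rot":[0,0,0],"fingers":1}]'
python3 - <<'E'
from h import *
import pickle
m,p,d=snap('wrist','w2');pickle.dump(m,open('pics/w2.pkl','wb'))
for q in((.4528,-.2888,.052),(.4474,-.2937,.052),(.6075,-.0334,.08),(.468,-.02,.062)):print(np.round(proj(m,q),1))
need(.45,-.291,.09)
E
```

```text
t: 2.57
tcp_pos: [0.4495, -0.2887, 0.2447]
tool_rot: [0.155, 0.988, -0.0, 0.0]
force: [-0.7, -0.5, 0.9]
finger_gap: 1.001
gripper_force: 0.0
[321.3 199.9]
[314.3 196. ]
[635.7 279.9]
[628.9 126. ]
tcp [ 0.4499 -0.2889  0.2453] dp [-0.0008 -0.0035  0.3107] rows>= 3.7432586738876767 F [ 0.72 -1.09 -0.19] gap 1.002 t 2.6167
```

View pics/w2.png

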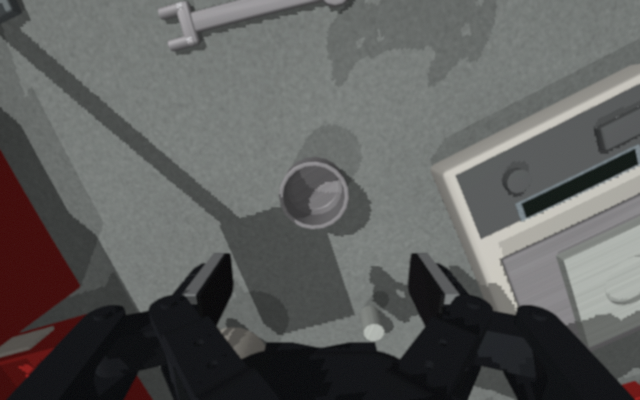

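```bash
python3 -m crank '[{"dp":[0.003,-0.011,0],"delta_rot":[0,0,0],"fingers":1},{"dp":[0,0,0.06],"delta_rot":[0,0,0],"fingers":1},{"dp":[0,0,0.06],"delta_rot":[0,0,0],"fingers":1},{"dp":[0,0,0.06],"delta_rot":[0,0,0],"fingers":1},{"dp":[0,0,0.05],"delta_rot":[0,0,0],"fingers":1},{"dp":[0,0,0.04],"delta_rot":[0,0,0],"fingers":1},{"dp":[0,0,0.04],"delta_rot":[0,0,0],"fingers":1},{"dp":[0,0,0],"delta_rot":[0,0,0],"fingers":1},{"dp":[0,0,0],"delta_rot":[0,0,0],"fingers":1}]'
python3 -m crank '[{"dp":[0,0,0],"delta_rot":[0,0,0],"fingers":0.3},{"dp":[0,0,0],"delta_rot":[0,0,0],"fingers":0.3},{"dp":[0,0,0],"delta_rot":[0,0,0],"fingers":0.3},{"dp":[0,0,0],"delta_rot":[0,0,0],"fingers":0.3},{"dp":[0,0,0],"delta_rot":[0,0,0],"fingers":0.3},{"dp":[0,0,0],"delta_rot":[0,0,0],"fingers":0.3}]' 25
```

```text
t: 3.37
tcp_pos: [0.4462, -0.2938, 0.0892]
tool_rot: [0.155, 0.988, -0.0, -0.0]
force: [0.1, -1.2, -0.6]
finger_gap: 1.002
gripper_force: 0.0
t: 3.87
tcp_pos: [0.4468, -0.2943, 0.091]
tool_rot: [0.155, 0.988, -0.001, 0.002]
force: [0.0, -0.2, 7.4]
finger_gap: 0.753
gripper_force: 27.6
```

```bash
python3 -m crank '[{"dp":[0,0,-0.03],"delta_rot":[0,0,0],"fingers":0.3},{"dp":[0,0,-0.05],"delta_rot":[0,0,0],"fingers":0.3},{"dp":[0,0,-0.06],"delta_rot":[0,0,0],"fingers":0.3},{"dp":[0,0,-0.06],"delta_rot":[0,0,0],"fingers":0.3},{"dp":[-0.02,0.06,-0.04],"delta_rot":[0,0,0],"fingers":0.3},{"dp":[-0.02,0.06,-0.04],"delta_rot":[0,0,0],"fingers":0.3},{"dp":[-0.02,0.06,-0.04],"delta_rot":[0,0,0],"fingers":0.3},{"dp":[-0.02,0.06,0],"delta_rot":[0,0,0],"fingers":0.3},{"dp":[-0.02,0.06,0],"delta_rot":[0,0,0],"fingers":0.3},{"dp":[-0.02,0.06,0],"delta_rot":[0,0,0],"fingers":0.3},{"dp":[0,0,0],"delta_rot":[0,0,0],"fingers":0.3},{"dp":[0,0,0],"delta_rot":[0,0,0],"fingers":0.3}]'
python3 - <<'E'
from h import *
import pickle
m,p,d=snap('wrist','w3');pickle.dump(m,open('pics/w3.pkl','wb'))
for q in((.6055,-.036,.08),(.468,-.02,.062)):print(np.round(proj(m,q),1))
need(.6055,-.036,.2)
a=cv2.resize(p[60:360,300:640,::-1],None,fx=2,fy=2,interpolation=cv2.INTER_CUBIC);cv2.imwrite('pics/w3c.png',a)
E
```

```text
t: 4.87
tcp_pos: [0.5586, -0.1389, 0.2495]
tool_rot: [0.153, 0.988, -0.0, 0.0]
force: [-1.1, 0.6, -0.8]
finger_gap: 0.751
gripper_force: 28.7
[452.8 219. ]
[429.9  47.3]
tcp [ 0.558  -0.1399  0.2493] dp [-0.0271  0.227   0.0984] rows>= 2.998815162047795 F [ 0.55  0.14 -1.49] gap 0.754 t 4.9167
```

View pics/w3c.png

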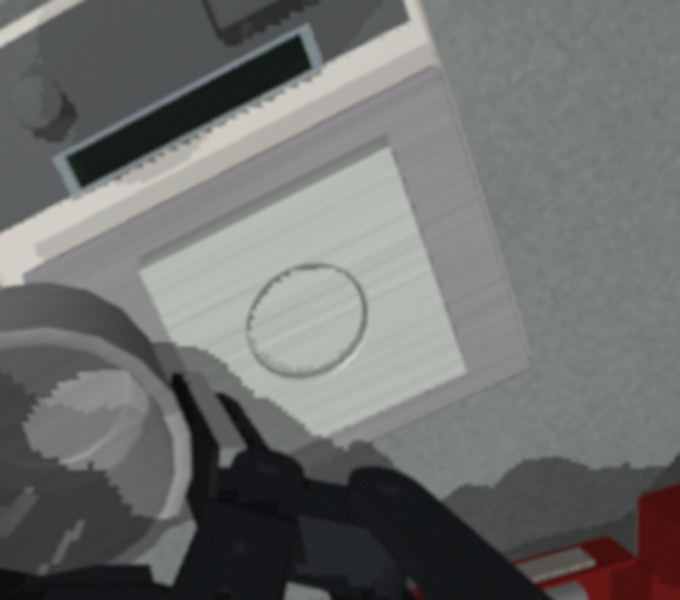

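```bash
python3 -m crank '[{"dp":[-0.007,0.057,0],"delta_rot":[0,0,0],"fingers":0.3},{"dp":[-0.007,0.057,0],"delta_rot":[0,0,0],"fingers":0.3},{"dp":[-0.007,0.057,0.02],"delta_rot":[0,0,0],"fingers":0.3},{"dp":[-0.007,0.057,0.03],"delta_rot":[0,0,0],"fingers":0.3},{"dp":[0,0,0.03],"delta_rot":[0,0,0],"fingers":0.3},{"dp":[0,0,0.03],"delta_rot":[0,0,0],"fingers":0.3},{"dp":[0,0,0.028],"delta_rot":[0,0,0],"fingers":0.3},{"dp":[0,0,0],"delta_rot":[0,0,0],"fingers":0.3},{"dp":[0,0,0],"delta_rot":[0,0,0],"fingers":0.3},{"dp":[0,0,0],"delta_rot":[0,0,0],"fingers":0.3}]'
python3 - <<'E'
from h import *
import pickle
m=pickle.load(open('pics/w3.pkl','rb'));r=at_z(m,453.5,220,.08);print(r);need(r[0],r[1],.171)
E
```

```text
t: 5.75
tcp_pos: [0.6067, -0.0375, 0.1806]
tool_rot: [0.156, 0.988, -0.0, 0.0]
force: [0.2, -0.8, -1.9]
finger_gap: 0.754
gripper_force: 28.8
[ 0.60655185 -0.03559907  0.08      ]
tcp [ 0.6067 -0.0375  0.1806] dp [0.0014 0.0036 0.0192] rows>= 0.23645716233241035 F [ 0.2  -0.77 -1.88] gap 0.754 t 5.75
```

```bash
python3 -m crank '[{"dp":[0.001,0.003,0.006],"delta_rot":[0,0,0],"fingers":0.3},{"dp":[0,0,0.006],"delta_rot":[0,0,0],"fingers":0.3},{"dp":[0,0,0.006],"delta_rot":[0,0,0],"fingers":0.3},{"dp":[0,0,0.004],"delta_rot":[0,0,0],"fingers":0.3},{"dp":[0,0,0],"delta_rot":[0,0,0],"fingers":0.3},{"dp":[0,0,0],"delta_rot":[0,0,0],"fingers":0.3},{"dp":[0,0,0],"delta_rot":[0,0,0],"fingers":0.3}]'
```

```text
t: 6.33
tcp_pos: [0.6066, -0.0347, 0.1689]
tool_rot: [0.155, 0.988, -0.0, 0.0]
force: [0.6, -0.2, -0.4]
finger_gap: 0.755
gripper_force: 28.8
```

```bash
python3 -m crank '[{"dp":[0,0,0.002],"delta_rot":[0,0,0],"fingers":0.3},{"dp":[0,0,0.002],"delta_rot":[0,0,0],"fingers":0.3},{"dp":[0,0,0],"delta_rot":[0,0,0],"fingers":0.3},{"dp":[0,0,0],"delta_rot":[0,0,0],"fingers":0.3},{"dp":[0,0,0],"delta_rot":[0,0,0],"fingers":0.3}]'; python3 -m crank '[{"dp":[0,0,0],"delta_rot":[0,0,0],"fingers":0.3},{"dp":[0,0,0],"delta_rot":[0,0,0],"fingers":0.3}]'
```

```text
t: 6.75
tcp_pos: [0.6065, -0.0348, 0.1669]
tool_rot: [0.155, 0.988, -0.0, -0.0]
force: [-0.9, 1.0, -1.0]
finger_gap: 0.753
gripper_force: 28.8
t: 6.92
tcp_pos: [0.6066, -0.0348, 0.167]
tool_rot: [0.155, 0.988, -0.0, 0.0]
force: [0.2, -0.4, -0.7]
finger_gap: 0.751
gripper_force: 28.8
```

```bash
python3 -m crank '[{"dp":[0,0,0.002],"delta_rot":[0,0,0],"fingers":0.3},{"dp":[0,0,0.002],"delta_rot":[0,0,0],"fingers":0.3},{"dp":[0,0,0],"delta_rot":[0,0,0],"fingers":0.3},{"dp":[0,0,0],"delta_rot":[0,0,0],"fingers":0.3},{"dp":[0,0,0],"delta_rot":[0,0,0],"fingers":0.3}]'; python3 -m crank '[{"dp":[0,0,0.002],"delta_rot":[0,0,0],"fingers":0.3},{"dp":[0,0,0.001],"delta_rot":[0,0,0],"fingers":0.3},{"dp":[0,0,0],"delta_rot":[0,0,0],"fingers":0.3},{"dp":[0,0,0],"delta_rot":[0,0,0],"fingers":0.3},{"dp":[0,0,0],"delta_rot":[0,0,0],"fingers":0.3}]'; python3 -c "
from h import *
print(manip.sense()['ft_torque'])"
```

```text
t: 7.33
tcp_pos: [0.6066, -0.0348, 0.1651]
tool_rot: [0.155, 0.988, -0.0, 0.0]
force: [0.2, -0.6, 0.6]
finger_gap: 0.753
gripper_force: 28.9
t: 7.75
tcp_pos: [0.6066, -0.0348, 0.1636]
tool_rot: [0.155, 0.988, -0.0, 0.0]
force: [-0.6, 1.2, 1.8]
finger_gap: 0.756
gripper_force: 29.0
[0.03300001 0.09696222 0.02962142]
```

```bash
python3 -m crank '[{"dp":[0,0,-0.002],"delta_rot":[0,0,0],"fingers":0.3},{"dp":[0,0,0],"delta_rot":[0,0,0],"fingers":0.7},{"dp":[0,0,0],"delta_rot":[0,0,0],"fingers":1},{"dp":[0,0,0],"delta_rot":[0,0,0],"fingers":1},{"dp":[0,0,0],"delta_rot":[0,0,0],"fingers":1},{"dp":[0,0,0],"delta_rot":[0,0,0],"fingers":1},{"dp":[0,0,0],"delta_rot":[0,0,0],"fingers":1}]'; python3 -m crank '[{"dp":[0,0,-0.02],"delta_rot":[0,0,0],"fingers":1},{"dp":[0,0,-0.05],"delta_rot":[0,0,0],"fingers":1},{"dp":[0,0,-0.06],"delta_rot":[0,0,0],"fingers":1},{"dp":[0,0,-0.04],"delta_rot":[0,0,0],"fingers":1},{"dp":[0,0,0],"delta_rot":[0,0,0],"fingers":1},{"dp":[0,0,0],"delta_rot":[0,0,0],"fingers":1}]'
python3 - <<'E'
from h import *
import pickle
m,p,d=snap('wrist','w4');pickle.dump(m,open('pics/w4.pkl','wb'))
V,U=np.mgrid[0:400:1,150:640:1];k=d[V,U]>0
P=np.array([at_d(m,u,v,d[v,u]) for u,v in zip(U[k],V[k])])
r=np.hypot(P[:,0]-.6066,P[:,1]+.0348)
Q=P[(r<.04)&(P[:,2]>.1)];print('dish top z pct',np.percentile(Q[:,2],[50,90,97]),cv2.minEnclosingCircle(Q[:,:2].astype(np.float32)))
B=P[(r>.045)&(r<.055)];print('block z',np.median(B[:,2]))
t=P[(abs(P[:,2]-.062)<.004)&(np.hypot(P[:,0]-.4685,P[:,1]+.02)<.035)];print('tare',len(t),t.mean(0),cv2.minAreaRect(t[:,:2].astype(np.float32)))
for q in((.6066,-.0348,.126),(.6066,-.0348,.132),(.4685,-.0205,.062)):print(np.round(proj(m,q),1))
cv2.imwrite('pics/w4c.png',cv2.resize(p[0:250,200:520,::-1],None,fx=2.4,fy=2.4,interpolation=cv2.INTER_CUBIC))
need(.4685,-.0205,.16)
E
```

```text
t: 8.33
tcp_pos: [0.6065, -0.0348, 0.1643]
tool_rot: [0.155, 0.988, 0.0, -0.0]
force: [-0.3, 0.3, -0.0]
finger_gap: 0.993
gripper_force: 0.0
t: 8.83
tcp_pos: [0.6072, -0.0349, 0.2515]
tool_rot: [0.155, 0.988, -0.0, 0.002]
force: [-0.2, 0.1, 0.7]
finger_gap: 1.001
gripper_force: 0.0
dish top z pct [0.26160365 0.27303708 0.27554033] ((0.6066091656684875, -0.03480878472328186), 0.04005672410130501)
block z 0.21453565329811364
tare 1732 [ 0.46991783 -0.01931263  0.06058102] ((0.4697512686252594, -0.01992204040288925), (0.022348914295434952, 0.044284287840127945), 10.923637390136719)
[320.1 221. ]
[320.1 224.1]
[282.6  26.6]
tcp [ 0.6063 -0.0347  0.25  ] dp [ 0.2712 -0.0576  0.1798] rows>= 3.9811418805486714 F [-0.17  0.79  0.38] gap 1.0 t 8.8833
```

View pics/w4c.png

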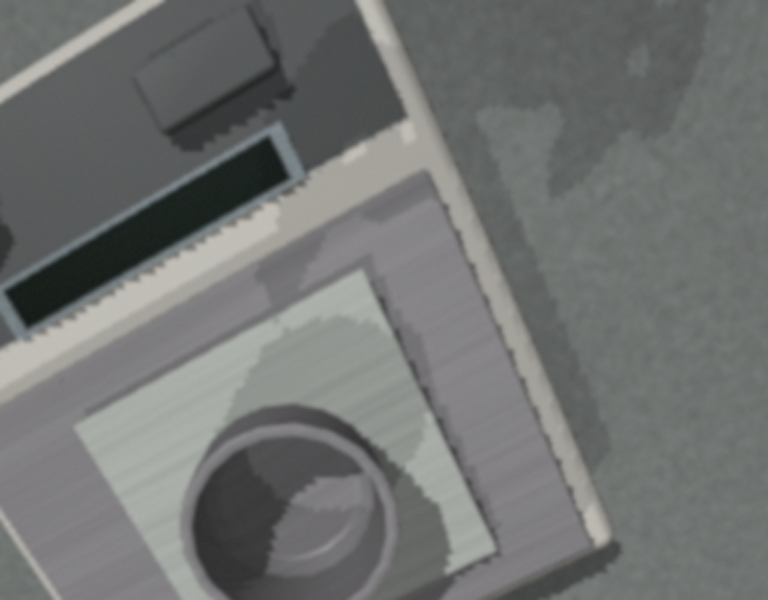

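```bash
python3 -m crank '[{"dp":[0.045,-0.009,0],"delta_rot":[0,0,0],"fingers":-1},{"dp":[0.075,-0.015,0],"delta_rot":[0,0,0],"fingers":-1},{"dp":[0.075,-0.015,0],"delta_rot":[0,0,0],"fingers":-1},{"dp":[0.075,-0.016,0],"delta_rot":[0,0,0],"fingers":-1},{"dp":[0,0,0.05],"delta_rot":[0,0,0],"fingers":-1},{"dp":[0,0,0.06],"delta_rot":[0,0,0],"fingers":-1},{"dp":[0,0,0.06],"delta_rot":[0,0,0],"fingers":-1},{"dp":[0,0,0.04],"delta_rot":[0,0,0],"fingers":-1},{"dp":[0,0,0],"delta_rot":[0,0,0],"fingers":-1},{"dp":[0,0,0],"delta_rot":[0,0,0],"fingers":-1},{"dp":[0,0,0],"delta_rot":[0,0,0],"fingers":-1}]'
python3 - <<'E'
from h import *
need(.4695,-.0195,.135)
E
```

```text
t: 9.8
tcp_pos: [0.4697, -0.0195, 0.1446]
tool_rot: [0.155, 0.988, 0.0, -0.0]
force: [0.8, -1.0, 0.7]
finger_gap: -0.001
gripper_force: 0.0
tcp [ 0.4697 -0.0195  0.1446] dp [ 0.0003 -0.      0.0191] rows>= 0.23047814419125684 F [ 0.79 -1.02  0.72] gap -0.001 t 9.8
```

```bash
python3 -m crank '[{"dp":[0,0,0.008],"delta_rot":[0,0,0],"fingers":-1},{"dp":[0,0,0.008],"delta_rot":[0,0,0],"fingers":-1},{"dp":[0,0,0.006],"delta_rot":[0,0,0],"fingers":-1},{"dp":[0,0,0.005],"delta_rot":[0,0,0],"fingers":-1},{"dp":[0,0,0.003],"delta_rot":[0,0,0],"fingers":-1},{"dp":[0,0,0],"delta_rot":[0,0,0],"fingers":-1},{"dp":[0,0,0],"delta_rot":[0,0,0],"fingers":-1}]'
```

```text
t: 10.38
tcp_pos: [0.4702, -0.0196, 0.1299]
tool_rot: [0.155, 0.988, -0.0, 0.001]
force: [0.9, 0.2, 6.2]
finger_gap: 0.003
gripper_force: 2.8
```

```bash
python3 -m crank '[{"dp":[0,0,0.003],"delta_rot":[0,0,0],"fingers":-1},{"dp":[0,0,0],"delta_rot":[0,0,0],"fingers":-1},{"dp":[0,0,0],"delta_rot":[0,0,0],"fingers":-1},{"dp":[0,0,0],"delta_rot":[0,0,0],"fingers":-1},{"dp":[0,0,0],"delta_rot":[0,0,0],"fingers":-1},{"dp":[0,0,0],"delta_rot":[0,0,0],"fingers":-1},{"dp":[0,0,0],"delta_rot":[0,0,0],"fingers":-1},{"dp":[0,0,0],"delta_rot":[0,0,0],"fingers":-1},{"dp":[0,0,0],"delta_rot":[0,0,0],"fingers":-1},{"dp":[0,0,0],"delta_rot":[0,0,0],"fingers":-1}]'
python3 -m crank '[{"dp":[0,0,0],"delta_rot":[0,0,0],"fingers":-1},{"dp":[0,0,0],"delta_rot":[0,0,0],"fingers":-1},{"dp":[0,0,0],"delta_rot":[0,0,0],"fingers":-1},{"dp":[0,0,0],"delta_rot":[0,0,0],"fingers":-1},{"dp":[0,0,0],"delta_rot":[0,0,0],"fingers":-1},{"dp":[0,0,0],"delta_rot":[0,0,0],"fingers":-1}]'
```

```text
t: 11.22
tcp_pos: [0.4701, -0.0196, 0.1286]
tool_rot: [0.155, 0.988, -0.0, 0.001]
force: [0.1, 0.5, 5.8]
finger_gap: 0.001
gripper_force: 3.4
t: 11.72
tcp_pos: [0.4701, -0.0196, 0.1286]
tool_rot: [0.155, 0.988, -0.0, 0.001]
force: [-0.3, 0.8, 7.4]
finger_gap: 0.002
gripper_force: 3.4
```

```bash
python3 - <<'E'
from h import *
m,p,d=snap('scene','s5')
V,U=np.mgrid[200:260,255:335]
P=np.array([at_d(m,u,v,d[v,u]) for u,v in zip(U.ravel(),V.ravel())])
r=np.hypot(P[:,0]-.6065,P[:,1]+.0348)
Q=P[(r<.034)];print('rim z',np.percentile(Q[:,2],[80,90,95,99]))
B=P[(r>.045)&(r<.052)];print('block',np.median(B[:,2]))
E
python3 -m crank '[{"dp":[0,0,-0.01],"delta_rot":[0,0,0],"fingers":-1},{"dp":[0,0,-0.02],"delta_rot":[0,0,0],"fingers":-1},{"dp":[0,0,-0.06],"delta_rot":[0,0,0],"fingers":-1},{"dp":[0,0,-0.06],"delta_rot":[0,0,0],"fingers":-0.2},{"dp":[0,0,-0.06],"delta_rot":[0,0,0],"fingers":-0.2},{"dp":[0,0,-0.03],"delta_rot":[0,0,0],"fingers":-0.2},{"dp":[0,0,0],"delta_rot":[0,0,0],"fingers":-0.2}]'
python3 - <<'E'
from h import *
need(.495,.300,.25)
E
```

```text
rim z [0.12331823 0.12715287 0.12859054 0.13066285]
block 0.0823761263802334
t: 12.35
tcp_pos: [0.471, -0.0198, 0.2512]
tool_rot: [0.155, 0.988, -0.0, 0.004]
force: [0.4, 0.4, 0.2]
finger_gap: 0.4
gripper_force: 0.0
tcp [ 0.471  -0.0198  0.2512] dp [0.1504 0.6236 0.0015] rows>= 7.728406971009369 F [0.38 0.39 0.15] gap 0.4 t 12.35
```

```bash
python3 -m crank '[{"dp":[0.0165,0.069,0],"delta_rot":[0,0,0],"fingers":-0.2},{"dp":[0.0165,0.069,0],"delta_rot":[0,0,0],"fingers":-0.2},{"dp":[0.0165,0.069,0],"delta_rot":[0,0,0],"fingers":-0.2},{"dp":[0.0165,0.069,0],"delta_rot":[0,0,0],"fingers":-0.2},{"dp":[0.0165,0.069,0],"delta_rot":[0,0,0],"fingers":-0.2},{"dp":[0.0165,0.069,0],"delta_rot":[0,0,0],"fingers":-0.2},{"dp":[0.0165,0.069,0],"delta_rot":[0,0,0],"fingers":-0.2},{"dp":[0.0165,0.069,0],"delta_rot":[0,0,0],"fingers":-0.2},{"dp":[0.0165,0.069,0],"delta_rot":[0,0,0],"fingers":-0.2},{"dp":[0,0,0],"delta_rot":[0,0,0],"fingers":-0.2},{"dp":[0,0,0],"delta_rot":[0,0,0],"fingers":-0.2}]'
python3 - <<'E'
from h import *
import pickle
m,p,d=snap('wrist','w5');pickle.dump(m,open('pics/w5.pkl','wb'))
for q in((.495,.3042,.08),(.495,.300,.08)):print(np.round(proj(m,q),1))
need(.495,.300,.15)
cv2.imwrite('pics/w5c.png',cv2.resize(p[50:300,160:480,::-1],None,fx=2.4,fy=2.4,interpolation=cv2.INTER_CUBIC))
E
```

```text
t: 13.27
tcp_pos: [0.4932, 0.3003, 0.2464]
tool_rot: [0.153, 0.988, -0.001, -0.001]
force: [-0.3, -1.7, -0.3]
finger_gap: 0.397
gripper_force: 0.0
[325.8 206.2]
[320.9 207.7]
tcp [0.4931 0.2989 0.2465] dp [-0.0034  0.0037  0.1929] rows>= 2.325311802112474 F [ 0.78  0.16 -0.11] gap 0.397 t 13.3167
```

View pics/w5c.png

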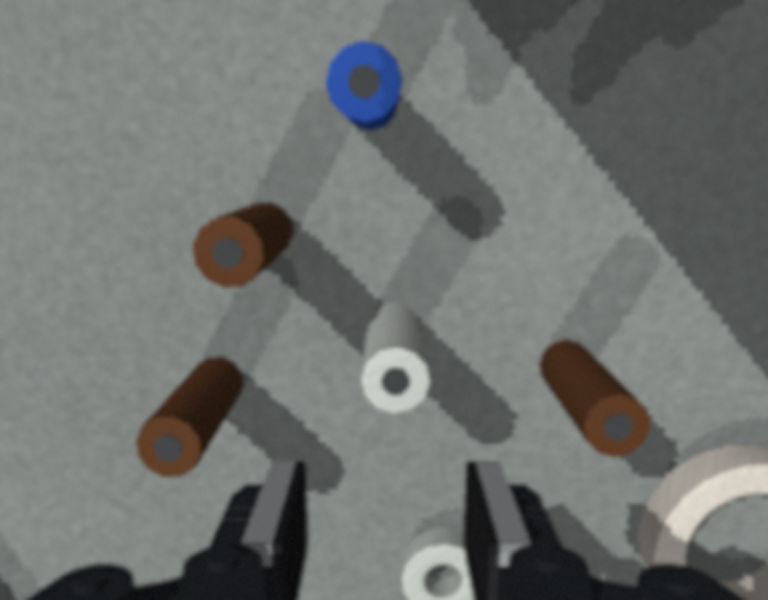

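```bash
python3 -m crank '[{"dp":[-0.004,0.011,0],"delta_rot":[0,0,0],"fingers":0.1},{"dp":[0,0,0.04],"delta_rot":[0,0,0],"fingers":0.1},{"dp":[0,0,0.06],"delta_rot":[0,0,0],"fingers":0.1},{"dp":[0,0,0.06],"delta_rot":[0,0,0],"fingers":0.1},{"dp":[0,0,0.05],"delta_rot":[0,0,0],"fingers":0.1},{"dp":[0,0,0.03],"delta_rot":[0,0,0],"fingers":0.1},{"dp":[0,0,0.017],"delta_rot":[0,0,0],"fingers":0.1},{"dp":[0,0,0],"delta_rot":[0,0,0],"fingers":0.1},{"dp":[0,0,0],"delta_rot":[0,0,0],"fingers":0.1}]'
python3 -m crank '[{"dp":[0,0,0],"delta_rot":[0,0,0],"fingers":-0.8},{"dp":[0,0,0],"delta_rot":[0,0,0],"fingers":-0.8},{"dp":[0,0,0],"delta_rot":[0,0,0],"fingers":-0.8},{"dp":[0,0,0],"delta_rot":[0,0,0],"fingers":-0.8},{"dp":[0,0,0],"delta_rot":[0,0,0],"fingers":-0.8},{"dp":[0,0,0],"delta_rot":[0,0,0],"fingers":-0.8}]' 30
```

```text
t: 14.07
tcp_pos: [0.4982, 0.3027, 0.1195]
tool_rot: [0.156, 0.988, -0.0, -0.0]
force: [-0.5, 0.5, 0.6]
finger_gap: 0.552
gripper_force: 0.0
t: 14.57
tcp_pos: [0.4986, 0.3036, 0.1208]
tool_rot: [0.155, 0.988, 0.0, 0.001]
force: [0.9, -2.1, 5.8]
finger_gap: 0.269
gripper_force: 31.5
```

```bash
python3 -m crank '[{"dp":[0,0,-0.02],"delta_rot":[0,0,0],"fingers":-0.8},{"dp":[0,0,-0.05],"delta_rot":[0,0,0],"fingers":-0.8},{"dp":[0,0,-0.06],"delta_rot":[0,0,0],"fingers":-0.8},{"dp":[0,0,-0.06],"delta_rot":[0,0,0],"fingers":-0.8},{"dp":[0,0,-0.06],"delta_rot":[0,0,0],"fingers":-0.8},{"dp":[0,0,-0.05],"delta_rot":[0,0,0],"fingers":-0.8},{"dp":[0,0,-0.02],"delta_rot":[0,0,0],"fingers":-0.8},{"dp":[0,0,0],"delta_rot":[0,0,0],"fingers":-0.8}]'
python3 -m crank '[{"dp":[-0.03,-0.04,0],"delta_rot":[0,0,0],"fingers":-0.8},{"dp":[-0.04,-0.055,0],"delta_rot":[0,0,0],"fingers":-0.8},{"dp":[-0.04,-0.055,0],"delta_rot":[0,0,0],"fingers":-0.8},{"dp":[-0.04,-0.055,0],"delta_rot":[0,0,0],"fingers":-0.8},{"dp":[-0.04,-0.055,0],"delta_rot":[0,0,0],"fingers":-0.8},{"dp":[-0.04,-0.055,0],"delta_rot":[0,0,0],"fingers":-0.8},{"dp":[-0.04,-0.055,0],"delta_rot":[0,0,0],"fingers":-0.8},{"dp":[-0.04,-0.055,0],"delta_rot":[0,0,0],"fingers":-0.8},{"dp":[-0.04,-0.055,0],"delta_rot":[0,0,0],"fingers":-0.8},{"dp":[-0.04,-0.055,0],"delta_rot":[0,0,0],"fingers":-0.8},{"dp":[-0.02,-0.03,0],"delta_rot":[0,0,0],"fingers":-0.8}]'
python3 -m crank '[{"dp":[0,0,0],"delta_rot":[0,0,0],"fingers":-0.8},{"dp":[0,0,0],"delta_rot":[0,0,0],"fingers":-0.8},{"dp":[0,0,0],"delta_rot":[0,0,0],"fingers":-0.8}]'
python3 - <<'E'
from h import *
need(.608,-.0347,.215)
E
```

```text
t: 15.23
tcp_pos: [0.4987, 0.304, 0.2824]
tool_rot: [0.155, 0.988, 0.002, 0.003]
force: [-0.2, 0.6, -1.9]
finger_gap: 0.271
gripper_force: 31.1
t: 16.15
tcp_pos: [0.6065, -0.0319, 0.277]
tool_rot: [0.157, 0.988, -0.0, -0.001]
force: [1.0, 0.5, -0.3]
finger_gap: 0.27
gripper_force: 31.0
t: 16.4
tcp_pos: [0.605, -0.0276, 0.2776]
tool_rot: [0.155, 0.988, 0.0, -0.002]
force: [0.1, 1.2, -0.6]
finger_gap: 0.267
gripper_force: 31.0
tcp [ 0.605  -0.0276  0.2776] dp [-0.0106 -0.0118  0.1252] rows>= 1.5207234553670839 F [ 0.1   1.2  -0.63] gap 0.267 t 16.4
```

Centre, then lower to a few mm above the dish floor.

```bash
python3 -m crank '[{"dp":[-0.01,-0.012,0],"delta_rot":[0,0,0],"fingers":-0.8},{"dp":[0,0,0],"delta_rot":[0,0,0],"fingers":-0.8},{"dp":[0,0,0.03],"delta_rot":[0,0,0],"fingers":-0.8},{"dp":[0,0,0.03],"delta_rot":[0,0,0],"fingers":-0.8},{"dp":[0,0,0.03],"delta_rot":[0,0,0],"fingers":-0.8},{"dp":[0,0,0.02],"delta_rot":[0,0,0],"fingers":-0.8},{"dp":[0,0,0.012],"delta_rot":[0,0,0],"fingers":-0.8},{"dp":[0,0,0],"delta_rot":[0,0,0],"fingers":-0.8},{"dp":[0,0,0],"delta_rot":[0,0,0],"fingers":-0.8}]'
python3 -m crank '[{"dp":[0,0,0.004],"delta_rot":[0,0,0],"fingers":-0.8},{"dp":[0,0,0.004],"delta_rot":[0,0,0],"fingers":-0.8},{"dp":[0,0,0.002],"delta_rot":[0,0,0],"fingers":-0.8},{"dp":[0,0,0],"delta_rot":[0,0,0],"fingers":-0.8},{"dp":[0,0,0],"delta_rot":[0,0,0],"fingers":-0.8}]'
```

```text
t: 17.15
tcp_pos: [0.6093, -0.0354, 0.2185]
tool_rot: [0.155, 0.988, -0.0, 0.0]
force: [0.0, -0.6, -2.0]
finger_gap: 0.272
gripper_force: 31.0
t: 17.57
tcp_pos: [0.6092, -0.0357, 0.2136]
tool_rot: [0.155, 0.988, -0.0, 0.0]
force: [-0.3, -0.5, -1.3]
finger_gap: 0.272
gripper_force: 31.0
```

```bash
python3 -m crank '[{"dp":[0,0,0.004],"delta_rot":[0,0,0],"fingers":-0.8},{"dp":[0,0,0.004],"delta_rot":[0,0,0],"fingers":-0.8},{"dp":[0,0,0],"delta_rot":[0,0,0],"fingers":-0.8},{"dp":[0,0,0],"delta_rot":[0,0,0],"fingers":-0.8}]'
python3 -m crank '[{"dp":[0,0,0.002],"delta_rot":[0,0,0],"fingers":-0.8},{"dp":[0,0,0.002],"delta_rot":[0,0,0],"fingers":-0.8},{"dp":[0,0,0],"delta_rot":[0,0,0],"fingers":-0.8},{"dp":[0,0,0],"delta_rot":[0,0,0],"fingers":-0.8},{"dp":[0,0,0],"delta_rot":[0,0,0],"fingers":-0.8}]'
```

```text
t: 17.9
tcp_pos: [0.609, -0.0356, 0.2092]
tool_rot: [0.155, 0.988, 0.0, -0.0]
force: [-0.7, 0.4, -0.2]
finger_gap: 0.273
gripper_force: 31.0
t: 18.32
tcp_pos: [0.6093, -0.0357, 0.2076]
tool_rot: [0.155, 0.988, -0.0, 0.0]
force: [-0.4, -0.2, 0.7]
finger_gap: 0.27
gripper_force: 31.0
```

```bash
python3 -m crank '[{"dp":[0,0,0],"delta_rot":[0,0,0],"fingers":-0.4},{"dp":[0,0,0],"delta_rot":[0,0,0],"fingers":-0.2},{"dp":[0,0,0],"delta_rot":[0,0,0],"fingers":0},{"dp":[0,0,0],"delta_rot":[0,0,0],"fingers":0.2},{"dp":[0,0,0],"delta_rot":[0,0,0],"fingers":0.2},{"dp":[0,0,0],"delta_rot":[0,0,0],"fingers":0.2},{"dp":[0,0,-0.01],"delta_rot":[0,0,0],"fingers":0.2},{"dp":[0,0,-0.03],"delta_rot":[0,0,0],"fingers":0.2},{"dp":[0,0,-0.05],"delta_rot":[0,0,0],"fingers":0.2},{"dp":[0,0,-0.06],"delta_rot":[0,0,0],"fingers":0.2},{"dp":[0,0,-0.04],"delta_rot":[0,0,0],"fingers":0.2},{"dp":[0,0,0],"delta_rot":[0,0,0],"fingers":0.2}]'
python3 -m crank '[{"dp":[0,0,0],"delta_rot":[0,0,0],"fingers":0.2},{"dp":[0,0,0],"delta_rot":[0,0,0],"fingers":0.2},{"dp":[0,0,0],"delta_rot":[0,0,0],"fingers":0.2},{"dp":[0,0,0],"delta_rot":[0,0,0],"fingers":0.2}]'
python3 - <<'E'
from h import *
m,p,d=snap('wrist','w6')
print(np.round(proj(m,(.6065,-.035,.168)),1),np.round(proj(m,(.6065,-.035,.126)),1))
cv2.imwrite('pics/w6c.png',cv2.resize(p[60:310,160:480,::-1],None,fx=2.4,fy=2.4,interpolation=cv2.INTER_CUBIC))
E
```

```text
t: 19.32
tcp_pos: [0.6116, -0.0361, 0.308]
tool_rot: [0.155, 0.988, -0.0, 0.005]
force: [0.8, -0.3, -0.1]
finger_gap: 0.599
gripper_force: 0.0
t: 19.65
tcp_pos: [0.6084, -0.0355, 0.3009]
tool_rot: [0.155, 0.988, 0.0, -0.002]
force: [-0.9, -1.1, 0.3]
finger_gap: 0.603
gripper_force: 0.0
[320.1 216.8] [320.1 200.6]
```

View pics/w6c.png

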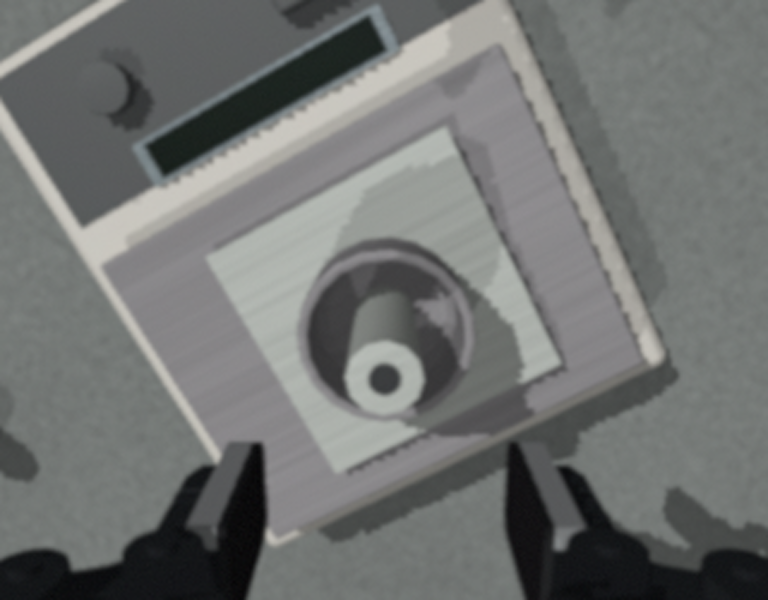

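The spacer stands upright in the seated dish: its top is at crop (385,378) and the rim centre is at (386,333), which match the predicted pixels. The gripper is clear of everything.

```bash
python3 -c "
from station import manip
print(manip.sign_off())"
```

```text
the job is handed in; nothing more can be done
None
```

The job is handed in at about 20 s of the 72 s, though sign-off returned no verdict: the dish was seated and released, the tare key was held for over a second at about 7 N and let up, and the spacer was then set upright in the dish.

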